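# Weigh the cast bar from the soldering turntable

## Robot

A 6-joint arm with a two-finger parallel gripper is mounted at the origin on the work surface. World frame = base frame: x ahead of the robot, y to its left, z up, the work surface at z = 0. Lengths are in m, angles in degrees, forces in N, time in s.
With the tool pointing down it reaches from about 0.2 to 0.875 m from the base axis. Payload 3.4 kg.
Tool frame: the origin (TCP) lies midway between the tips of the shut fingers; the grasp point (between the pads) lies 19 mm behind it; z points along the fingers, y is the direction in which the jaws open and shut (so a half turn about z gives the same grasp; the last joint's range is limited). The gripper opens to 94 mm and grips with 3 to 60 N. Pads are 16 mm wide; open, the fingers measure 119 mm over their backs; the gripper's body (75 mm by 177 mm) begins 78 mm behind the grasp point.
Start: joints at [67.208, 15.808, 86.224, -0, 77.962, -6.933], TCP at [0.157, 0.553, 0.205] pointing down, gripper open.
Joint ranges: [-165.64, 165.64], [-43.16, 119.46], [12.63, 154.43], [-67.54, 247.53], [6.08, 155.33], [-154.97, 154.97]. Speed limits (degrees/s): [147.25, 147.25, 180, 180, 180, 180].

## Interface

Orientations are given as [roll, pitch, yaw] about the fixed x, y, z axes, in that order (R = Rz(yaw) Ry(pitch) Rx(roll)).
In Python, from plant import manip gives the robot as it stands. The module is installed in compiled form; this text tells all that it offers.
- The arm moves only by the tool drive_tool, never from a script. Its argument "rows" is a list of rows, each an object with "linear": the shift along the tool's x, y, z in cm, a list of three; "delta_rot": the turn, a rotation vector about the tool's x, y, z in rad, a list of three. A call has 1 to 10 rows; each row is the pose to reach, as a shift and turn from the pose commanded when the call began, along the tool's axes at that moment; what a row does not reach only later rows make up. A row lasts 1/12 s, in which the tool goes at most 41.7 mm and 7.16 degrees, less where a joint would pass 70% of its speed; a pose out of reach is approached as far as the arm can. A call with a gripper value outside its range is refused whole. "gripper" is the gripper's target within -1 to 1 (fully open at 1, half-way at 0, shut at -1), set as the call begins (left out, the last holds). The fingers move at their own pace and stop on an object; the grip force is fixed at half the most. Time passes only in rows, so rows that repeat a pose let the fingers close. It gives the time, the measured TCP pose, the force and the opening at its end, in the units of the state.
- manip.get_obs(): the state, without advancing time (a new reading comes with each control period).
- manip.read_camera(name): name is "scene" or "side" or "wrist"; returns (picture, depth): 384x512x3 uint8, red, green, blue; 384x512 float32, m along the optical axis (not along the pixel's ray), 0 where there is no reading.
- manip.camera_model(name): a dict with "intrinsics" (3x3 intrinsics, pixels), "R" (3x3) and "t" (3): a world point X has camera coordinates R X + t. Camera axes: x right, y down, z forward; pixel columns grow to the right and rows downward; lengths in m; the calibration is good to about 2 mm. The wrist camera is an equidistant fisheye: a pixel r from the principal point sees the ray r / f radians off the axis. A picture is of the moment at which its call begins: read the wrist's pose just before it. camera_model takes no time and is no camera call; for the wrist camera it gives the pose at the moment of the call.
- manip.hand_in(): hands the job in, once; it reports no verdict.
Trained networks look in the newest picture that a camera, given by its name, has taken for a name from the list of things; names that differ only in an ending like _2 or _b are one class to them, and where a whole thing is asked for, a point or a joint stands for the part that bears it (a point fixed in the world has none). Each returns a list of dicts, best first, with "p" (0 to 1); they miss things now and then, are a little off and sometimes report something else, mostly with a low value. They report only what shows in the picture. A call takes as long as a camera call. They do not tell look-alikes from the thing itself.
- manip.boxes_of(name, camera): "centre" ([x, y, z] in m, in the coordinates of the camera as it stood for that picture, good to about 4 mm: the middle of the surface that is visible of it).
The state is a dict: "time": time; "joint_pos": joint angles; "dq": joint speeds; "joint_torque": joint torques, N m; "tool_pos": TCP position; "ee_rot": TCP orientation; "ft_force": force on the tool from outside, world axes, zero at the start; "torque": the same for the moment, N m; "opening": finger opening in m.
Only numpy, scipy, OpenCV 4.12 (cv2) and the standard library are available. Lean on these libraries where they do the work, as an engineer would, in place of code of your own. Each camera call takes 0.05 s, during which the arm holds its last target. There are 200 camera calls.

## Task

Get the cast brass bar weighed: while the scale's pan is empty, press its green key all the way down and let it up, then its yellow key likewise, each lightly, and leave the red key alone. Then lift the bar off the free-spinning turntable, reaching in at a slant below the ring lamp without bumping it, and lay it gently, flat and centred, on the pan, without dropping it, and let go. The crucible must stay upright on the turntable, and the jar and hammer where they are.

Things in the scene. Friction and masses are not known exactly. Their poses are not given: they have to be found in the camera images.
- turntable: soldering turntable: fixed round dark steel foot 150 mm across; origin at the centre of its underside on the bench, z up. It carries a grey steel disc, 200 mm across and 12 mm thick, top 54 mm above the bench, that spins freely and endlessly about the vertical axis through the origin with almost no friction
- disc_top (a point): centre of the turntable disc's top face, on the spin axis
- lamp: white ring lamp, fixed: a horizontal ring of 24 mm tube, 140 mm outer and 92 mm inner diameter, its lowest point 258 mm and its top 285 mm above the bench, hanging over the turntable. Origin on the bench under the ring's centre. Its own +x points to its post (14 mm thick, 140 mm from the ring's centre, on a foot 90 mm across and 16 mm high), joined to the ring by an arm at ring height
- lamp_ring (a point): centre of the lamp's ring, at tube-centre height
- bar: cast brass bar lying flat on the disc, 100 mm long (its x), 28 mm wide (its y), 24 mm high, 0.4 to 0.75 kg; origin at the centre of its underside, z up
- crucible: white ceramic cup-shaped crucible standing on the disc beside the bar, 48 mm across the rim, 40 mm high; origin at the centre of its underside, z up
- scale: bench scale, fixed: white body 260 mm (its x) by 190 mm (its y) by 30 mm high; origin at the centre of its underside; the keys are along its -x edge, the pan in the middle, a black display (top 55 mm above the bench) along its +x edge
- pan: the scale's round steel pan, 160 mm across, 7 mm thick; origin at the centre of its underside, its flat top 56 mm above the bench
- pan_top (a point): centre of the pan's top face
- key_on_base: black fixed housing of the scale's green key, standing on the scale's body; origin at the centre of its underside
- key_on_top (a point): centre of the top of the green key (switches the scale on), a round spring key 32 mm across; moves down with the key. The three keys stand in a row 55 mm apart, in any order
- key_on (a joint): how far the green key is pressed, m: 0 up, 0.006 fully down (about 5 N); it springs back when let go
- key_zero_base: black fixed housing of the scale's yellow key, standing on the scale's body; origin at the centre of its underside
- key_zero_top (a point): centre of the top of the yellow key (sets it to zero), a round spring key 32 mm across; moves down with the key. The three keys stand in a row 55 mm apart, in any order
- key_zero (a joint): how far the yellow key is pressed, m: 0 up, 0.006 fully down (about 5 N); it springs back when let go
- key_off_base: black fixed housing of the scale's red key, standing on the scale's body; origin at the centre of its underside
- key_off_top (a point): centre of the top of the red key (switches it off), a round spring key 32 mm across; moves down with the key. The three keys stand in a row 55 mm apart, in any order
- key_off (a joint): how far the red key is pressed, m: 0 up, 0.006 fully down (about 5 N); it springs back when let go
- jar: closed amber glass jar standing on the bench, 54 mm across, 75 mm high; origin at the centre of its underside
- hammer: small hammer lying on the bench, 200 mm long; not needed
There are look-alikes about, which are no part of the job. What is shaped like the turntable but purple is not meant. Of the things that look like the bar, the smaller one is meant.

How it is judged (in metres and radians):
On the way, in this order (a step that is already met when the one before it is completed fails the run):
1. with the bar not on the pan, the green key is pressed (at least 4 mm of its 6 mm) (value of joint key_on above 0.004 m and contact force between bar and pan below 0.05 N), for 0.05 s.
2. with the green key up again and the bar not on the pan, the yellow key is pressed (at least 4 mm) (value of joint key_zero above 0.004 m and value of joint key_on below 0.0015 m and contact force between bar and pan below 0.05 N), for 0.05 s.
3. the bar is lifted clear of the turntable, held in the fingers (contact force between bar and turntable below 0.02 N and z of bar in the frame of turntable above 0.075 m and contact force between the fingers and bar above 1 N), for 0.2 s.
At the end, for the whole second after the job is handed in: The bar lies still and flat (within 0.1 rad) on the pan, released, its centre within 25 mm of the pan's centre; all keys are up; the crucible stands upright on the turntable (tilt under 0.35 rad, centre within 100 mm of the spin axis) (horizontal distance between bar and pan_top below 0.025 m and angle between bar's own z axis and vertical below 0.1 rad and z of bar in the frame of pan_top between -0.004 and 0.006 m and contact force between bar and pan above 2 N and contact force between bar and the fingers below 0.05 N and linear speed of bar below 0.02 m/s and value of joint each of key_on, key_zero, key_off below 0.0015 m and not (angle between crucible's own z axis and vertical above 0.35 rad or horizontal distance between crucible and disc_top above 0.1 m or z of crucible in the frame of turntable below 0.04 m)); the robot touches nothing.
It fails at once if the red key is pressed, two keys are down at once, or a key is pressed with over 30 N (value of joint key_off above 0.003 m or value of joint each of key_on, key_zero above 0.002 m or (contact force between anything else and key_on_base above 30 N or contact force between anything else and key_zero_base above 30 N or contact force between anything else and key_off_base above 30 N)).
It fails at once if the ring lamp is bumped (over 12 N) (contact force between any of the arm, the fingers, bar and lamp above 12 N).
It fails at once if the crucible is tipped (0.35 rad) or knocked off the turntable, or the jar or the hammer is shifted by more than 30 mm ((angle between crucible's own z axis and vertical above 0.35 rad or horizontal distance between crucible and disc_top above 0.1 m or z of crucible in the frame of turntable below 0.04 m) or distance of any of jar, hammer from where it was at the start of the episode above 0.03 m).
It fails at once if the bar is dropped (falls free at over 0.4 m/s, about 8 mm), or lands on the bench ((contact force between bar and anything else below 0.02 N and linear speed of bar above 0.4 m/s) or height (world z) of bar below 0.035 m).
It fails at once if the bar is banged or pressed onto the pan (over 50 N) (contact force between anything else and pan above 50 N).
It also fails if it takes over 72 s, if anything falls off the work surface, if the arm or the gripper's body presses on something with over 40 N, if the wrist force passes 120 N, or if a joint passes its speed limit or range.

## Working session

There is one attempt and no reset: what is moved stays moved. The work goes in short steps, Python scripts to look and compute and a tool call to move; the robot and the scene stay as the last step left them, time stands still between calls to the robot, and variables do not carry over. Pictures are saved under pics/ and viewed, about 8 in all and at most 12, crops included, and the job is handed in when it is done.

Besides the shell and the picture viewer there is one more tool, called after "Request:" by a JSON object that holds its "name" and its "arguments", one argument or row to a line. drive_tool: Moves the arm, as the interface text tells. Its arguments: {"type":"object","properties":{"rows":{"type":"array","items":{"type":"object","properties":{"linear":{"type":"array","items":{"type":"number"}},"delta_rot":{"type":"array","items":{"type":"number"}}}}},"gripper":{"type":"number"}},"required":["rows"]}

```bash
mkdir -p pics
cat > h.py <<'E'
import numpy as np, cv2
from plant import manip
from scipy.spatial.transform import Rotation as Ro
def snap(n,f):
    m=manip.camera_model(n); im,d=manip.read_camera(n)
    cv2.imwrite(f'pics/{f}.png',im[:,:,::-1]); np.savez(f'pics/{f}.npz',im=im,d=d,K=m['intrinsics'],R=m['R'],t=m['t'])
    return m,im,d
def cloud(m,d):
    K=np.array(m['intrinsics']);v,u=np.mgrid[:384,:512]
    P=np.stack([(u-K[0,2])/K[0,0]*d,(v-K[1,2])/K[1,1]*d,d],-1)
    return (P-np.array(m['t']))@np.array(m['R'])
def w(m,c): return np.array(m['R']).T@(np.array(c)-np.array(m['t']))
E
python3 - <<'E'
from h import *
np.set_printoptions(precision=3,suppress=True)
o=manip.get_obs();print(o)
for c in ['scene','side']:
    m,im,d=snap(c,c+'0');print(c,w(m,[0,0,0]))
    for n in ['turntable','lamp','bar','crucible','scale','pan','key_on_base','key_zero_base','key_off_base','jar','hammer']:
        for b in manip.boxes_of(n,c)[:3]:
            C=np.array(b['centre']);p=np.array(m['intrinsics'])@C
            print(n,round(b['p'],2),w(m,C),(p[:2]/p[2]).round())
a=[cv2.imread(f'pics/{c}0.png') for c in('scene','side')]
cv2.imwrite('pics/both.png',cv2.resize(np.vstack(a),None,fx=.78,fy=.78,interpolation=cv2.INTER_AREA))
E
```

```text
{'time': 0.0, 'joint_pos': array([67.205, 15.845, 86.293, -0.001, 77.963, -6.935]), 'dq': array([0.01 , 0.022, 0.005, 0.053, 0.027, 0.033]), 'joint_torque': array([  0.   , -40.457, -23.724,   0.07 ,   0.034,  -0.   ]), 'tool_pos': array([0.157, 0.553, 0.205]), 'ee_rot': array([-179.9  ,   -0.011,  164.14 ]), 'ft_force': array([ 0.651, -1.076,  0.487]), 'torque': array([ 0.   ,  0.007, -0.004]), 'opening': 0.09388804260718003}
scene [ 0.967 -0.223  0.932]
turntable 0.78 [ 0.559 -0.46   0.053] [120. 279.]
turntable 0.55 [ 0.564 -0.194  0.057] [223. 251.]
bar 0.81 [ 0.51  -0.176  0.079] [224. 227.]
bar 0.56 [ 0.302 -0.219  0.034] [194. 180.]
crucible 0.67 [ 0.506 -0.264  0.071] [191. 236.]
scale 0.77 [0.593 0.202 0.051] [366. 221.]
pan 0.65 [0.573 0.222 0.057] [369. 211.]
key_on_base 0.65 [0.471 0.192 0.04 ] [343. 189.]
key_zero_base 0.65 [0.481 0.138 0.041] [327. 196.]
key_off_base 0.7 [0.459 0.246 0.038] [357. 181.]
jar 0.87 [ 0.737 -0.014  0.071] [314. 291.]
jar 0.17 [ 0.563 -0.197  0.054] [222. 251.]
hammer 0.68 [0.47  0.191 0.041] [342. 188.]
hammer 0.57 [0.343 0.015 0.027] [272. 
[... 162 characters left out ...]
] [229. 130.]
bar 0.87 [ 0.297 -0.202  0.03 ] [339. 200.]
bar 0.72 [ 0.518 -0.166  0.074] [269. 192.]
crucible 0.73 [ 0.509 -0.248  0.082] [274. 175.]
scale 0.65 [0.566 0.257 0.026] [232. 311.]
scale 0.61 [0.563 0.229 0.057] [235. 294.]
scale 0.34 [ 0.64  -0.206  0.269] [229. 130.]
pan 0.78 [0.559 0.232 0.054] [236. 296.]
key_on_base 0.76 [0.459 0.206 0.039] [277. 295.]
key_on_base 0.57 [0.467 0.153 0.043] [276. 278.]
key_zero_base 0.57 [0.467 0.153 0.046] [276. 277.]
key_off_base 0.87 [0.448 0.265 0.045] [279. 313.]
key_off_base 0.74 [0.567 0.261 0.028] [231. 312.]
jar 0.7 [ 0.536 -0.158  0.055] [263. 198.]
jar 0.69 [0.723 0.014 0.051] [192. 232.]
hammer 0.55 [0.342 0.034 0.024] [324. 253.]
```

View pics/both.png

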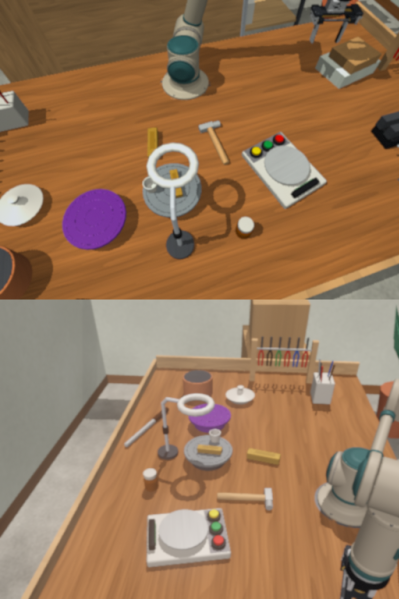

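Two stacked views. The turntable disc with bar and crucible is at scene pixel ~(222,245), under the ring at ~(220,212). The larger look-alike bar lies on the bench at (194,180). The keys run yellow, green, red along +y. Next I'll fit the geometry from the depth clouds.

Run:
```python
from h import *
np.set_printoptions(precision=4,suppress=True)
def circ(p):
    A=np.c_[2*p,np.ones(len(p))];s=np.linalg.lstsq(A,(p**2).sum(1),rcond=None)[0];return s[:2],np.sqrt(s[2]+s[:2]@s[:2])
big=[]
for c in ['scene','side']:
    z=np.load(f'pics/{c}0.npz');m=dict(intrinsics=z['K'],R=z['R'],t=z['t']);P=cloud(m,z['d']);hsv=cv2.cvtColor(z['im'],cv2.COLOR_RGB2HSV);H,S,V=[hsv[...,i].astype(int) for i in range(3)]
    ok=z['d']>0;X,Y,Z=P[...,0],P[...,1],P[...,2];print(c)
    near=lambda x,y,r:(np.hypot(X-x,Y-y)<r)&ok
    def st(n,k):
        q=P[k];print(n,len(q),np.median(q,0) if len(q) else'',(q.min(0)+q.max(0))/2 if len(q) else '')
        return q
    K=near(.47,.2,.12)&(Z>.03)&(S>120)
    for n,a,b in(('yel',20,35),('grn',45,90)): st(n,K&(H>a)&(H<b))
    st('red',K&((H<8)|(H>172)))
    q=P[near(.56,.22,.1)&(Z>.05)&(Z<.062)&(S<60)&(X>.47)];
    print('pan',circ(np.array([q[:,:2].min(0),q[:,:2].max(0)]))[0] if 0 else cv2.minEnclosingCircle(q[:,:2].astype(np.float32)),np.median(q[:,2]))
    q=P[near(.53,-.18,.13)&(Z>.045)&(Z<.062)];print('disc',cv2.minEnclosingCircle(q[:,:2].astype(np.float32)),np.median(q[:,2]))
    k=near(.53,-.18,.11)&(Z>.066)&(Z<.09)&(S>90)&(H>12)&(H<32);q=st('bar',k);top=q[q[:,2]>.073]
    print(cv2.minAreaRect((top[:,:2]*1000).astype(np.float32)))
    q=P[near(.51,-.26,.05)&(Z>.062)&(Z<.11)&(S<70)];print('cru',cv2.minEnclosingCircle(q[:,:2].astype(np.float32)),q[:,2].max())
    q=P[ok&(Z>.245)&(Z<.3)&(np.hypot(X-.55,Y+.2)<.16)];print('lamp',len(q),cv2.minEnclosingCircle(q[:,:2].astype(np.float32)),q.min(0),q.max(0)); 
    k=near(.65,-.2,.1)&(Z>.1)&(Z<.23);st('post',k)
    big.append(z['im'][110:270,120:310] if c=='scene' else z['im'][100:260,180:370])
    np.save(f'pics/lamp_{c}.npy',q)
cv2.imwrite('pics/z.png',cv2.resize(np.hstack(big)[:,:,::-1],None,fx=2.1,fy=2.1,interpolation=cv2.INTER_CUBIC))
```

```text
scene
yel 129 [0.4779 0.1403 0.0494] [0.4745 0.1441 0.0465]
grn 102 [0.4657 0.1931 0.0499] [0.4639 0.1982 0.0453]
red 112 [0.4535 0.2462 0.0497] [0.4464 0.2504 0.0432]
pan ((0.5733275413513184, 0.2223006933927536), 0.0868815928697586) 0.05497817281792982
disc ((0.5331366062164307, -0.19587039947509766), 0.10070700943470001) 0.05327263309493309
bar 211 [ 0.5082 -0.1774  0.0768] [ 0.5252 -0.1762  0.0747]
((526.2205810546875, -177.0091094970703), (27.26898765563965, 99.45825958251953), 88.2055435180664)
cru ((0.5120827555656433, -0.26199987530708313), 0.0233441274613142) 0.09673761223504443
lamp 2089 ((0.6108546257019043, -0.19038249552249908), 0.10264230519533157) [ 0.5092 -0.2518  0.2543] [ 0.7095 -0.1143  0.2873]
post 200 [ 0.7167 -0.218   0.1409] [ 0.7125 -0.2179  0.1692]
side
yel 106 [0.4728 0.1504 0.0503] [0.4733 0.1484 0.0463]
grn 0  
red 147 [0.4484 0.2556 0.0503] [0.4486 0.2474 0.045 ]
pan ((0.5718469023704529, 0.224649116396904), 0.08817972242832184) 0.05555425339354506
disc ((0.5293480753898621, -0.19051018357276917), 0.10261008143424988) 0.053212473172035056
bar 234 [ 0.5208 -0.168   0.0759] [ 0.5217 -0.1732  0.0743]
((521.3362426757812, -174.03602600097656), (34.82274627685547, 96.58503723144531), 88.22309875488281)
cru ((0.5091735124588013, -0.2558838427066803), 0.02755541168153286) 0.09641901227524116
lamp 924 ((0.6070025563240051, -0.18310368061065674), 0.10588565468788147) [ 0.5014 -0.2428  0.2454] [ 0.7097 -0.1077  0.2875]
post 193 [ 0.7039 -0.2096  0.1509] [ 0.7063 -0.2138  0.1651]
```

View pics/z.png

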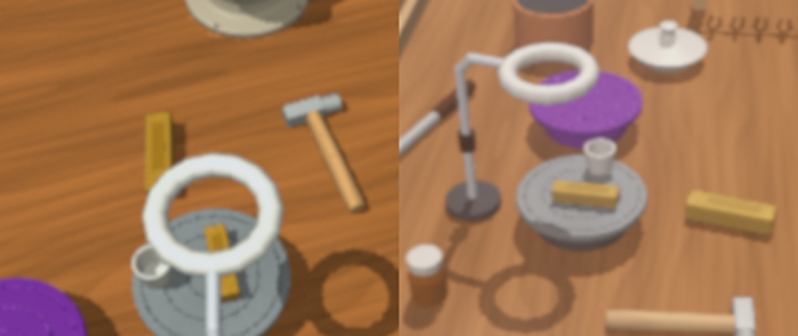

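```bash
cat >> h.py <<'E'
def to(p,rpy=None):
    o=manip.get_obs();R0=Ro.from_euler('xyz',o['ee_rot'],degrees=True)
    R1=R0 if rpy is None else Ro.from_euler('xyz',rpy,degrees=True)
    print('t',round(o['time'],2),'lin cm',(R0.inv().apply(np.array(p)-o['tool_pos'])*100).round(2),'rot',(R0.inv()*R1).as_rotvec().round(4),'F',o['ft_force'].round(2))
E
python3 - <<'E'
from h import *
to([.4625,.197,.13],[180,0,180])
E
```

```text
t 1.2 lin cm [-39.11 -25.91   7.55] rot [ 1.000e-04 -0.000e+00 -2.768e-01] F [-0.28  0.27  0.39]
```

Request:
{"name": "drive_tool", "arguments": {
  "gripper": -1,
  "rows": [
    {"linear": [-1.5, -1, 0.3], "delta_rot": [0, 0, -0.01]},
    {"linear": [-4, -2.7, 0.8], "delta_rot": [0, 0, -0.03]},
    {"linear": [-7, -4.7, 1.4], "delta_rot": [0, 0, -0.06]},
    {"linear": [-10, -6.7, 2], "delta_rot": [0, 0, -0.08]},
    {"linear": [-13, -8.7, 2.6], "delta_rot": [0, 0, -0.1]},
    {"linear": [-16, -10.7, 3.2], "delta_rot": [0, 0, -0.12]},
    {"linear": [-19, -12.7, 3.8], "delta_rot": [0, 0, -0.14]},
    {"linear": [-22, -14.7, 4.4], "delta_rot": [0, 0, -0.16]},
    {"linear": [-25, -16.7, 5], "delta_rot": [0, 0, -0.18]},
    {"linear": [-28, -18.6, 5.5], "delta_rot": [0, 0, -0.2]}
  ]
}}

```text
time: 2.03
tool_pos: [0.3764, 0.2961, 0.1503]
ee_rot: [180.0, 0.0, 175.7]
ft_force: [1.3, 0.7, 0.4]
opening: 0.0308
```

Request:
{"name": "drive_tool", "arguments": {
  "rows": [
    {"linear": [-3, -2, 0.5], "delta_rot": [0, 0, -0.02]},
    {"linear": [-6, -4, 1], "delta_rot": [0, 0, -0.04]},
    {"linear": [-9, -6, 1.5], "delta_rot": [0, 0, -0.06]},
    {"linear": [-11, -7.3, 2], "delta_rot": [0, 0, -0.077]},
    {"linear": [-11.1, -7.3, 2], "delta_rot": [0, 0, -0.077]},
    {"linear": [-11.1, -7.3, 2], "delta_rot": [0, 0, -0.077]}
  ]
}}

```text
time: 2.53
tool_pos: [0.4814, 0.2157, 0.13]
ee_rot: [180.0, -0.1, 179.8]
ft_force: [-0.6, 0.6, 0.3]
opening: 0.0004
```

Run:
```python
from h import *
np.set_printoptions(precision=4,suppress=True)
to([.4625,.197,.07],[180,0,180])
m,im,d=snap('wrist','w1');print(m['intrinsics'],manip.get_obs()['tool_pos'])
for n in ['key_on_base','key_zero_base','key_off_base','pan','scale']:
  for b in manip.boxes_of(n,'wrist')[:2]: print(n,b['p'],w(m,b['centre']))
```

```text
t 2.53 lin cm [ 1.87 -1.87  6.  ] rot [ 0.0002 -0.0011 -0.0027] F [-0.64  0.57  0.26]
[[297.3186   0.     254.8815]
 [  0.     297.3186 191.0669]
 [  0.       0.       1.    ]] [0.4803 0.2164 0.1303]
key_on_base 0.6 [0.4559 0.196  0.0476]
key_zero_base 0.6 [0.4688 0.1462 0.0423]
key_off_base 0.74 [0.4467 0.2501 0.042 ]
pan 0.87 [0.5237 0.2364 0.0599]
pan 0.63 [0.4561 0.1969 0.0544]
scale 0.75 [0.5027 0.22   0.0247]
```

View pics/w1.png

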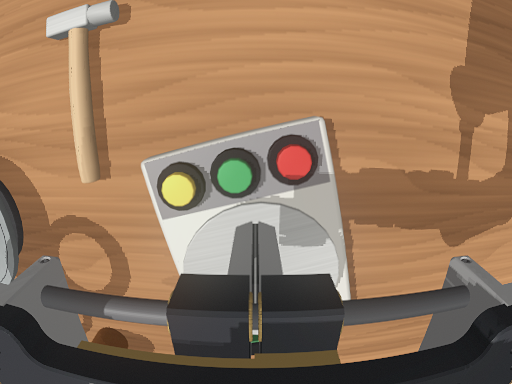

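The wrist view shows yellow at (180,188), green at (236,175) and red at (294,160), each in a black ring housing. I'll project their centres onto the key-top plane.

```bash
cat >> h.py <<'E'
def fray(z,u,v,h):
    K=z['K'];a=np.array([u-K[0,2],v-K[1,2]]);r=np.hypot(*a)+1e-9;th=r/K[0,0]
    c=np.r_[np.sin(th)*a/r,np.cos(th)];d=z['R'].T@c;C=-z['R'].T@z['t'];return C+d*(h-C[2])/d[2]
def fcloud(z):
    K=z['K'];v,u=np.mgrid[:384,:512];a=(u-K[0,2]);b=(v-K[1,2]);r=np.hypot(a,b)+1e-9;t=np.tan(r/K[0,0])*z['d']
    return (np.stack([a/r*t,b/r*t,z['d']],-1)-z['t'])@z['R']
E
python3 - <<'E'
from h import *
np.set_printoptions(precision=4,suppress=True)
z=np.load('pics/w1.npz');P=fcloud(z);hsv=cv2.cvtColor(z['im'],cv2.COLOR_RGB2HSV);H,S,V=[hsv[...,i].astype(int) for i in range(3)]
k=(S>110)&(np.mgrid[:384,:512][0]<220)&(np.hypot(P[...,0]-.46,P[...,1]-.2)<.1)&(P[...,2]>.038)
for n,s in(('yel',k&(H>20)&(H<35)),('grn',k&(H>45)&(H<90)),('red',k&((H<8)|(H>172)))):
    v,u=np.nonzero(s);print(n,len(u),fray(z,u.mean(),v.mean(),.05),np.median(P[s],0),P[s].min(0),P[s].max(0))
k=(P[...,2]>.052)&(P[...,2]<.06)&(S<40)&(P[...,0]>.45);print(np.median(P[k],0))
E
```

```text
yel 924 [0.472 0.143 0.05 ] [0.4715 0.1437 0.0523] [0.3983 0.1231 0.041 ] [0.4908 0.2145 0.3099]
grn 835 [0.4605 0.1963 0.05  ] [0.4598 0.1966 0.0526] [0.3983 0.1812 0.0461] [0.4748 0.2145 0.3099]
red 1023 [0.4472 0.2489 0.05  ] [0.4466 0.2485 0.0525] [0.3983 0.2145 0.0411] [0.4631 0.2665 0.3099]
[0.5265 0.2151 0.0565]
```

Request:
{"name": "drive_tool", "arguments": {
  "rows": [
    {"linear": [1, -1, 1.5]},
    {"linear": [1.95, -1.95, 3]},
    {"linear": [1.95, -1.95, 4.5]},
    {"linear": [1.95, -1.95, 6]},
    {"linear": [1.95, -1.95, 6.8]},
    {"linear": [1.95, -1.95, 6.9]},
    {"linear": [1.95, -1.95, 6.9]},
    {"linear": [1.95, -1.95, 6.9]}
  ]
}}

```text
invalid input
```

Request:
{"name": "drive_tool", "arguments": {
  "rows": [
    {"linear": [0, 0, 0.3]},
    {"linear": [0, 0, 0.6]},
    {"linear": [0, 0, 0.8]},
    {"linear": [0, 0, 1.0]},
    {"linear": [0, 0, 1.1]},
    {"linear": [0, 0, 1.1]}
  ]
}}

```text
invalid input
```

Both fields are needed.

Request:
{"name": "drive_tool", "arguments": {
  "rows": [
    {"linear": [1, -1, 1.5], "delta_rot": [0, 0, 0]},
    {"linear": [1.95, -1.95, 3], "delta_rot": [0, 0, 0]},
    {"linear": [1.95, -1.95, 4.5], "delta_rot": [0, 0, 0]},
    {"linear": [1.95, -1.95, 6], "delta_rot": [0, 0, 0]},
    {"linear": [1.95, -1.95, 6.8], "delta_rot": [0, 0, 0]},
    {"linear": [1.95, -1.95, 6.9], "delta_rot": [0, 0, 0]},
    {"linear": [1.95, -1.95, 6.9], "delta_rot": [0, 0, 0]},
    {"linear": [1.95, -1.95, 6.9], "delta_rot": [0, 0, 0]}
  ]
}}

```text
time: 3.5
tool_pos: [0.4618, 0.1974, 0.0622]
ee_rot: [180.0, 0.1, -180.0]
ft_force: [-0.0, 0.5, 0.4]
opening: 0.0003
```

Request:
{"name": "drive_tool", "arguments": {
  "rows": [
    {"linear": [0, 0, 0.3], "delta_rot": [0, 0, 0]},
    {"linear": [0, 0, 0.6], "delta_rot": [0, 0, 0]},
    {"linear": [0, 0, 0.8], "delta_rot": [0, 0, 0]},
    {"linear": [0, 0, 1.0], "delta_rot": [0, 0, 0]},
    {"linear": [0, 0, 1.1], "delta_rot": [0, 0, 0]},
    {"linear": [0, 0, 1.1], "delta_rot": [0, 0, 0]}
  ]
}}

```text
time: 4.0
tool_pos: [0.4614, 0.1969, 0.0505]
ee_rot: [180.0, 0.0, -180.0]
ft_force: [-0.7, -0.6, 2.2]
opening: 0.0001
```

Request:
{"name": "drive_tool", "arguments": {
  "rows": [
    {"linear": [0, 0, 0.1], "delta_rot": [0, 0, 0]},
    {"linear": [0, 0, 0.2], "delta_rot": [0, 0, 0]},
    {"linear": [0, 0, 0.25], "delta_rot": [0, 0, 0]},
    {"linear": [0, 0, 0.25], "delta_rot": [0, 0, 0]}
  ]
}}

```text
time: 4.33
tool_pos: [0.4613, 0.1969, 0.0481]
ee_rot: [180.0, 0.0, -180.0]
ft_force: [-0.4, 0.1, 4.1]
opening: 0.0004
```

Request:
{"name": "drive_tool", "arguments": {
  "rows": [
    {"linear": [0, 0, 0.1], "delta_rot": [0, 0, 0]},
    {"linear": [0, 0, 0.1], "delta_rot": [0, 0, 0]}
  ]
}}

```text
time: 4.5
tool_pos: [0.4614, 0.197, 0.047]
ee_rot: [180.0, 0.0, -180.0]
ft_force: [-0.8, 0.3, 4.1]
opening: 0.0003
```

Request:
{"name": "drive_tool", "arguments": {
  "rows": [
    {"linear": [0, 0, 0.1], "delta_rot": [0, 0, 0]},
    {"linear": [0, 0, 0.1], "delta_rot": [0, 0, 0]}
  ]
}}

```text
time: 4.67
tool_pos: [0.4614, 0.1969, 0.0462]
ee_rot: [180.0, 0.0, -180.0]
ft_force: [-0.9, 0.1, 4.9]
opening: 0.0005
```

Request:
{"name": "drive_tool", "arguments": {
  "rows": [
    {"linear": [0, 0, 0.05], "delta_rot": [0, 0, 0]},
    {"linear": [0, 0, 0.05], "delta_rot": [0, 0, 0]}
  ]
}}

```text
time: 4.83
tool_pos: [0.4614, 0.197, 0.0462]
ee_rot: [180.0, 0.0, -180.0]
ft_force: [-1.4, -0.8, 8.5]
opening: 0.0003
```

Request:
{"name": "drive_tool", "arguments": {
  "rows": [
    {"linear": [0, 0, 0.05], "delta_rot": [0, 0, 0]},
    {"linear": [0, 0, 0.05], "delta_rot": [0, 0, 0]}
  ]
}}

```text
time: 5.0
tool_pos: [0.4614, 0.197, 0.0461]
ee_rot: [180.0, 0.0, -180.0]
ft_force: [-2.1, -0.9, 12.4]
opening: 0.0009
```

The green key bottomed out at about 12 N. Next I lift and go to the yellow key.

Request:
{"name": "drive_tool", "arguments": {
  "rows": [
    {"linear": [0, 0, -0.7], "delta_rot": [0, 0, 0]},
    {"linear": [0, 0, -2], "delta_rot": [0, 0, 0]},
    {"linear": [0, 0, -2.5], "delta_rot": [0, 0, 0]},
    {"linear": [-0.4, -1.8, -2.5], "delta_rot": [0, 0, 0]},
    {"linear": [-0.8, -3.6, -2.5], "delta_rot": [0, 0, 0]},
    {"linear": [-1.1, -5.2, -2.3], "delta_rot": [0, 0, 0]},
    {"linear": [-1.1, -5.2, -1.4], "delta_rot": [0, 0, 0]},
    {"linear": [-1.1, -5.2, -0.8], "delta_rot": [0, 0, 0]},
    {"linear": [-1.1, -5.2, -0.6], "delta_rot": [0, 0, 0]},
    {"linear": [-1.1, -5.2, -0.6], "delta_rot": [0, 0, 0]}
  ]
}}

```text
time: 5.83
tool_pos: [0.4716, 0.1449, 0.0501]
ee_rot: [-179.9, -0.1, -179.9]
ft_force: [0.4, -2.1, 2.2]
opening: 0.0005
```

Request:
{"name": "drive_tool", "arguments": {
  "rows": [
    {"linear": [0, 0, 0.1], "delta_rot": [0, 0, 0]},
    {"linear": [0, 0, 0.2], "delta_rot": [0, 0, 0]},
    {"linear": [0, 0, 0.3], "delta_rot": [0, 0, 0]},
    {"linear": [0, 0, 0.4], "delta_rot": [0, 0, 0]},
    {"linear": [0, 0, 0.4], "delta_rot": [0, 0, 0]}
  ]
}}

```text
time: 6.25
tool_pos: [0.4718, 0.1452, 0.047]
ee_rot: [180.0, -0.0, -180.0]
ft_force: [-2.3, -1.5, 5.3]
opening: 0.0004
```

Request:
{"name": "drive_tool", "arguments": {
  "rows": [
    {"linear": [0, 0, 0.1], "delta_rot": [0, 0, 0]},
    {"linear": [0, 0, 0.15], "delta_rot": [0, 0, 0]},
    {"linear": [0, 0, 0.15], "delta_rot": [0, 0, 0]}
  ]
}}

```text
time: 6.5
tool_pos: [0.4718, 0.1452, 0.0461]
ee_rot: [180.0, -0.0, -180.0]
ft_force: [-3.7, -0.5, 9.9]
opening: 0.0005
```

Request:
{"name": "drive_tool", "arguments": {
  "gripper": 0,
  "rows": [
    {"linear": [0, 0, -0.7], "delta_rot": [0, 0, 0]},
    {"linear": [0, 0, -2.5], "delta_rot": [0, 0, 0]},
    {"linear": [0, 0, -5.5], "delta_rot": [0, 0, 0]},
    {"linear": [1, -2.5, -8.5], "delta_rot": [0, -0.05, 0]},
    {"linear": [2, -5.5, -11], "delta_rot": [0, -0.13, 0]},
    {"linear": [3, -9, -12.5], "delta_rot": [0, -0.22, 0]},
    {"linear": [4, -12.5, -13], "delta_rot": [0, -0.31, 0]},
    {"linear": [5, -16, -13], "delta_rot": [0, -0.4, 0]},
    {"linear": [5, -19, -13], "delta_rot": [0, -0.5, 0]},
    {"linear": [5, -22, -13], "delta_rot": [0, -0.6, 0]}
  ]
}}

```text
time: 7.33
tool_pos: [0.4217, -0.0436, 0.1744]
ee_rot: [179.1, 28.8, -179.9]
ft_force: [0.4, -0.1, -0.4]
opening: 0.0471
```

Run:
```python
from h import *
a=Ro.from_euler('xyz',[180,0,180],degrees=True)*Ro.from_rotvec([0,-np.pi/4,0]);print(a.as_euler('xyz',degrees=True))
to([.445,-.1755,.149],a.as_euler('xyz',degrees=True)); print(manip.get_obs()['joint_pos'])
```

```text
[180.  45. 180.]
t 7.33 lin cm [ -0.81 -13.24   3.12] rot [ 0.0169 -0.2834 -0.0013] F [ 0.37 -0.06 -0.41]
[ -28.97419423  -11.34378708  127.15119499   22.12494316   41.13777001
 -133.08505672]
```

Request:
{"name": "drive_tool", "arguments": {
  "rows": [
    {"linear": [0, 0, 0], "delta_rot": [0, 0, 0]},
    {"linear": [0, 0, 0], "delta_rot": [0, 0, 0]},
    {"linear": [0, 0, 0], "delta_rot": [0, 0, 0]}
  ]
}}

```text
time: 7.58
tool_pos: [0.4231, -0.0428, 0.1741]
ee_rot: [178.9, 28.4, -180.0]
ft_force: [-0.7, -0.6, 0.6]
opening: 0.0469
```

Run:
```python
from h import *
to([.445,-.1755,.149],[180,45,180]); print(manip.get_obs()['joint_pos'])
```

```text
t 7.58 lin cm [ -0.72 -13.33   3.  ] rot [ 0.0189 -0.2889 -0.0026] F [-0.73 -0.58  0.57]
[ -28.57787303  -11.03389434  126.8260684    21.73157348   41.33388959
 -132.37833071]
```

Request:
{"name": "drive_tool", "arguments": {
  "rows": [
    {"linear": [0, -1.5, 0.2], "delta_rot": [0, -0.03, 0]},
    {"linear": [-0.1, -4, 0.6], "delta_rot": [0, -0.07, 0]},
    {"linear": [-0.2, -6.5, 1.2], "delta_rot": [0, -0.12, 0]},
    {"linear": [-0.4, -9, 1.8], "delta_rot": [0.01, -0.17, 0]},
    {"linear": [-0.5, -11, 2.4], "delta_rot": [0.02, -0.22, 0]},
    {"linear": [-0.7, -12.5, 2.8], "delta_rot": [0.02, -0.26, 0]},
    {"linear": [-0.7, -13.3, 3.0], "delta_rot": [0.02, -0.289, 0]},
    {"linear": [-0.7, -13.3, 3.0], "delta_rot": [0.02, -0.289, 0]},
    {"linear": [-0.7, -13.3, 3.0], "delta_rot": [0.02, -0.289, 0]},
    {"linear": [-0.7, -13.3, 3.0], "delta_rot": [0.02, -0.289, 0]}
  ]
}}

```text
time: 8.42
tool_pos: [0.4839, -0.0992, 0.2167]
ee_rot: [-178.5, 41.7, 178.5]
ft_force: [-0.7, 0.2, 0.1]
opening: 0.0471
```

Run:
```python
from h import *
np.set_printoptions(precision=4,suppress=True)
to([.445,-.1755,.149],[180,45,180]); print(manip.get_obs()['joint_pos'])
m,im,d=snap('wrist','w2')
for n in ['bar','crucible']:
  for b in manip.boxes_of(n,'wrist')[:2]: print(n,b['p'],w(m,b['centre']))
z=np.load('pics/w2.npz');P=fcloud(z);hsv=cv2.cvtColor(z['im'],cv2.COLOR_RGB2HSV);H,S,V=[hsv[...,i].astype(int) for i in range(3)]
k=(P[...,2]>.072)&(P[...,2]<.084)&(S>80)&(H>12)&(H<32)&(np.hypot(P[...,0]-.53,P[...,1]+.18)<.09)
q=P[k];print(len(q),np.median(q,0),cv2.minAreaRect((q[:,:2]*1000).astype(np.float32)))
v,u=np.nonzero(k);print(cv2.minAreaRect((np.array([fray(z,a,b,.078)[:2] for a,b in zip(u,v)])*1000).astype(np.float32)))
```

```text
t 8.42 lin cm [ 7.26 -7.66  2.79] rot [-0.0432 -0.0574 -0.0181] F [-0.73  0.17  0.09]
[ -37.0457  -10.6983  128.1387   42.0603   33.1447 -154.8749]
bar 0.64 [ 0.5005 -0.1765  0.0757]
crucible 0.75 [ 0.5039 -0.2599  0.0838]
1767 [ 0.5103 -0.1764  0.0787] ((521.7938842773438, -178.5344696044922), (28.5371150970459, 100.2113265991211), 86.29009246826172)
((519.2470703125, -177.1900634765625), (28.894521713256836, 103.70780944824219), 86.31739044189453)
```

View pics/w2.png

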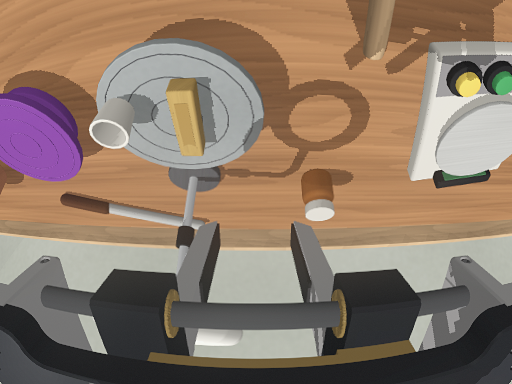

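Wrist view: bar at (187,118), crucible at (112,122), and the lamp post lower left. Joint 6 has reached its limit, so I back off and turn the jaws half a turn, which gives the same grasp.

Request:
{"name": "drive_tool", "arguments": {
  "rows": [
    {"linear": [0, 0.5, -2], "delta_rot": [0, 0, 0.06]},
    {"linear": [0, 1, -4.5], "delta_rot": [0, 0, 0.16]},
    {"linear": [0, 1.5, -7], "delta_rot": [0, 0, 0.28]},
    {"linear": [0, 2, -9], "delta_rot": [0, 0, 0.4]},
    {"linear": [0, 2, -10], "delta_rot": [0, 0, 0.52]},
    {"linear": [0, 2, -10], "delta_rot": [0, 0, 0.64]},
    {"linear": [0, 2, -10], "delta_rot": [0, 0, 0.76]},
    {"linear": [0, 2, -10], "delta_rot": [0, 0, 0.88]},
    {"linear": [0, 2, -10], "delta_rot": [0, 0, 1.0]},
    {"linear": [0, 2, -10], "delta_rot": [0, 0, 1.12]}
  ]
}}

```text
time: 9.4
tool_pos: [0.4175, -0.0762, 0.29]
ee_rot: [141.6, 17.6, 107.0]
ft_force: [-1.3, -1.1, 0.1]
opening: 0.0472
```

Run:
```python
from h import *
to([.40,-.12,.25],[0,135,-3]);to([.40,-.12,.25],[180,45,180]); print(manip.get_obs()['joint_pos'])
a=Ro.from_euler('xyz',[180,45,180],degrees=True)*Ro.from_rotvec([0,0,np.pi]);a=Ro.from_euler('z',-3,degrees=True)*a;print(a.as_euler('xyz',degrees=True),a.as_matrix().round(2));to([.40,-.12,.25],a.as_euler('xyz',degrees=True))
```

```text
t 9.4 lin cm [-2.3  -5.37  2.03] rot [-0.0413 -0.0464 -1.1087] F [-1.33 -1.06  0.06]
t 9.4 lin cm [-2.3  -5.37  2.03] rot [-0.0738 -0.0267 -1.1466] F [-1.33 -1.06  0.06]
[-44.54741469 -23.38144177 123.47311386  33.81527364  51.14423103
 -82.57973269]
[180. -45.  -3.] [[ 0.71 -0.05  0.71]
 [-0.04 -1.   -0.04]
 [ 0.71  0.   -0.71]]
t 9.4 lin cm [-2.3  -5.37  2.03] rot [-0.0526  0.0468  2.0319] F [-1.33 -1.06  0.06]
```

Request:
{"name": "drive_tool", "arguments": {
  "rows": [
    {"linear": [0, 0, 0], "delta_rot": [0, 0, 0.12]},
    {"linear": [0, 0, 0], "delta_rot": [0, 0, 0.24]},
    {"linear": [0, 0, 0], "delta_rot": [0, 0, 0.36]},
    {"linear": [0, 0, 0], "delta_rot": [0, 0, 0.48]},
    {"linear": [0, 0, 0], "delta_rot": [0, 0, 0.6]},
    {"linear": [0, 0, 0], "delta_rot": [0, 0, 0.72]},
    {"linear": [-0.5, -1, 0], "delta_rot": [0, 0, 0.84]},
    {"linear": [-1, -2, 0], "delta_rot": [0, 0, 0.96]},
    {"linear": [-1.5, -3, 0], "delta_rot": [0, 0, 1.08]},
    {"linear": [-2, -4, 0], "delta_rot": [0, 0, 1.2]}
  ]
}}

```text
time: 10.23
tool_pos: [0.3953, -0.111, 0.2724]
ee_rot: [146.3, -26.2, 52.6]
ft_force: [-0.2, 0.1, 0.2]
opening: 0.0473
```

Run:
```python
from h import *
to([.443,-.173,.149],[180,-45,-3]); print(manip.get_obs()['joint_pos'])
```

```text
t 10.23 lin cm [-7.27  0.65 12.66] rot [-0.0149  0.0584  0.833 ] F [-0.16  0.11  0.23]
[-59.3089631  -23.11718882 125.89674321  40.36105427  57.801411
 -30.05885314]
```

Request:
{"name": "drive_tool", "arguments": {
  "rows": [
    {"linear": [-0.7, 0, 1.2], "delta_rot": [0, 0, 0.1]},
    {"linear": [-1.5, 0.1, 2.6], "delta_rot": [0, 0, 0.2]},
    {"linear": [-2.3, 0.2, 4], "delta_rot": [0, 0.01, 0.3]},
    {"linear": [-3.1, 0.2, 5.4], "delta_rot": [0, 0.02, 0.4]},
    {"linear": [-3.9, 0.3, 6.8], "delta_rot": [0, 0.03, 0.5]},
    {"linear": [-4.7, 0.4, 8.2], "delta_rot": [0, 0.04, 0.6]},
    {"linear": [-5.5, 0.5, 9.6], "delta_rot": [-0.01, 0.05, 0.7]},
    {"linear": [-6.3, 0.6, 11], "delta_rot": [-0.01, 0.06, 0.79]},
    {"linear": [-7, 0.6, 12.2], "delta_rot": [-0.015, 0.06, 0.833]},
    {"linear": [-7.3, 0.65, 12.7], "delta_rot": [-0.015, 0.06, 0.833]}
  ]
}}

```text
time: 11.07
tool_pos: [0.4434, -0.1736, 0.1472]
ee_rot: [-180.0, -45.0, -2.9]
ft_force: [-0.0, 0.5, 0.1]
opening: 0.0471
```

Request:
{"name": "drive_tool", "arguments": {
  "rows": [
    {"linear": [0, 0, 0], "delta_rot": [0, 0, 0]},
    {"linear": [0, 0, 0], "delta_rot": [0, 0, 0]}
  ]
}}

```text
time: 11.23
tool_pos: [0.4438, -0.1733, 0.1488]
ee_rot: [179.8, -45.0, -2.6]
ft_force: [0.4, -0.4, -0.2]
opening: 0.0468
```

Run:
```python
from h import *
to([.443,-.173,.149],[180,-45,-3]); print(manip.get_obs()['joint_pos'])
```

```text
t 11.23 lin cm [-0.04 -0.02 -0.07] rot [-0.0016 -0.0009  0.0049] F [ 0.45 -0.41 -0.19]
[-60.96518711  -3.04041159 138.16763135  68.77112537  40.13126292
 -21.86655228]
```

Pregrasp reached. Next is a close check with the wrist camera, now upside down, to see the bar relative to the fingers.

Run:
```python
from h import *
np.set_printoptions(precision=4,suppress=True)
m,im,d=snap('wrist','w3')
z=np.load('pics/w3.npz');P=fcloud(z);hsv=cv2.cvtColor(z['im'],cv2.COLOR_RGB2HSV);H,S,V=[hsv[...,i].astype(int) for i in range(3)]
o=manip.get_obs();R=Ro.from_euler('xyz',o['ee_rot'],degrees=True)
k=(P[...,2]>.072)&(P[...,2]<.084)&(S>80)&(H>12)&(H<32)&(np.hypot(P[...,0]-.53,P[...,1]+.18)<.09)
q=P[k];print(len(q),np.median(q,0),cv2.minAreaRect((q[:,:2]*1000).astype(np.float32)))
k2=(np.hypot(P[...,0]-.53,P[...,1]+.19)<.095)&(S<50)&(P[...,2]>.045)&(P[...,2]<.062);print('disc z',np.median(P[k2][:,2]))
n=P[(np.hypot(P[...,0]-.57,P[...,1]+.18)<.09)&(P[...,2]>.24)&(P[...,2]<.3)];print('ring',len(n),n.min(0) if len(n) else '',n.max(0) if len(n) else '')
```

```text
2370 [ 0.5149 -0.1784  0.0787] ((522.58984375, -178.53855895996094), (26.594104766845703, 99.86204528808594), 86.02178955078125)
disc z 0.054732750706909715
ring 2785 [ 0.501  -0.2374  0.259 ] [ 0.5341 -0.1291  0.2765]
```

View pics/w3.png

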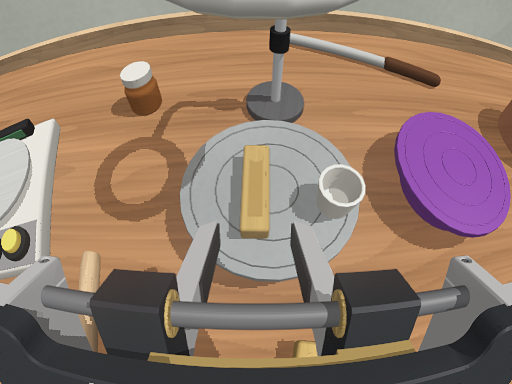

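The bar sits centred at (256,190) between the open fingers at (205,255) and (305,255). The crucible is clear at (341,187) and the ring lies above the top edge. I'll check the camera and body clearance to the ring along the approach.

Run:
```python
from h import *
z=np.load('pics/w3.npz');C=-z['R'].T@z['t'];o=manip.get_obs();R=Ro.from_euler('xyz',o['ee_rot'],degrees=True)
print('cam',C,'in tool',R.inv().apply(C-o['tool_pos']))
to([.4935,-.176,.0993],[180,-45,-3.9])
to([.5285,-.1785,.0643],[180,-45,-3.9])
```

```text
cam [ 0.37417315 -0.17091271  0.33422575] in tool [ 0.08172501  0.00153031 -0.17996385]
t 11.28 lin cm [-0.03  0.02  7.05] rot [-0.0122 -0.0016  0.0169] F [ 0.44 -0.22  0.65]
t 11.28 lin cm [-0.03  0.09 12.  ] rot [-0.0122 -0.0016  0.0169] F [ 0.44 -0.22  0.65]
```

Request:
{"name": "drive_tool", "arguments": {
  "rows": [
    {"linear": [0, 0, 1], "delta_rot": [0, 0, 0.005]},
    {"linear": [0, 0, 2.5], "delta_rot": [-0.01, 0, 0.01]},
    {"linear": [0, 0, 4], "delta_rot": [-0.012, 0, 0.017]},
    {"linear": [0, 0, 5.5], "delta_rot": [-0.012, 0, 0.017]},
    {"linear": [0, 0, 7], "delta_rot": [-0.012, 0, 0.017]},
    {"linear": [0, 0.05, 8.5], "delta_rot": [-0.012, 0, 0.017]},
    {"linear": [0, 0.1, 10], "delta_rot": [-0.012, 0, 0.017]},
    {"linear": [0, 0.1, 11], "delta_rot": [-0.012, 0, 0.017]},
    {"linear": [0, 0.1, 11.6], "delta_rot": [-0.012, 0, 0.017]},
    {"linear": [0, 0.1, 11.6], "delta_rot": [-0.012, 0, 0.017]}
  ]
}}

```text
time: 12.12
tool_pos: [0.5268, -0.1785, 0.0674]
ee_rot: [-180.0, -45.1, -3.9]
ft_force: [-0.6, 0.1, 0.2]
opening: 0.0471
```

Run:
```python
from h import *
to([.5285,-.1785,.0643],[180,-45,-3.9])
snap('side','s1');m,im,d=snap('wrist','w4')
a=cv2.imread('pics/s1.png')[90:250,170:400];b=cv2.imread('pics/w4.png')[60:384]
cv2.imwrite('pics/c4.png',np.hstack([cv2.resize(a,(400,278),interpolation=cv2.INTER_CUBIC),cv2.resize(b,(400,278))]))
```

```text
t 12.12 lin cm [-0.1  -0.01  0.34] rot [-0.0006 -0.0023  0.0005] F [-0.6   0.06  0.21]
```

View pics/c4.png

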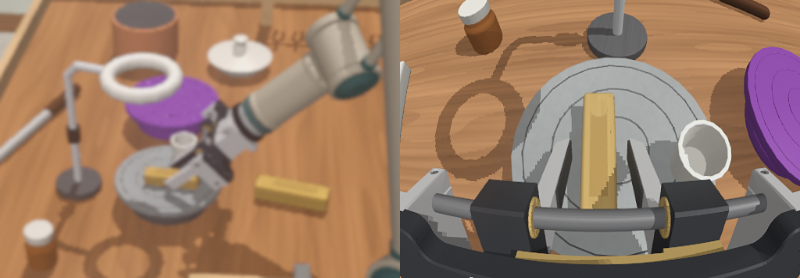

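The fingers straddle the bar, and the lamp and crucible are clear. Last 3 mm, then close.

Request:
{"name": "drive_tool", "arguments": {
  "rows": [
    {"linear": [-0.05, 0, 0.15], "delta_rot": [0, 0, 0]},
    {"linear": [-0.1, 0, 0.3], "delta_rot": [0, 0, 0]},
    {"linear": [-0.1, 0, 0.3], "delta_rot": [0, 0, 0]}
  ]
}}

```text
time: 12.47
tool_pos: [0.5273, -0.1787, 0.0649]
ee_rot: [180.0, -45.1, -3.9]
ft_force: [0.6, 1.0, -0.3]
opening: 0.0467
```

Request:
{"name": "drive_tool", "arguments": {
  "gripper": -1,
  "rows": [
    {"linear": [0, 0, 0], "delta_rot": [0, 0, 0]},
    {"linear": [0, 0, 0], "delta_rot": [0, 0, 0]},
    {"linear": [0, 0, 0], "delta_rot": [0, 0, 0]},
    {"linear": [0, 0, 0], "delta_rot": [0, 0, 0]},
    {"linear": [0, 0, 0], "delta_rot": [0, 0, 0]},
    {"linear": [0, 0, 0], "delta_rot": [0, 0, 0]},
    {"linear": [0, 0, 0], "delta_rot": [0, 0, 0]},
    {"linear": [0, 0, 0], "delta_rot": [0, 0, 0]},
    {"linear": [0, 0, 0], "delta_rot": [0, 0, 0]}
  ]
}}

```text
time: 13.22
tool_pos: [0.5274, -0.1782, 0.0647]
ee_rot: [-180.0, -45.1, -3.9]
ft_force: [-1.9, 1.3, 4.5]
opening: 0.028
```

Request:
{"name": "drive_tool", "arguments": {
  "rows": [
    {"linear": [0.15, 0, -0.15], "delta_rot": [0, 0, 0]},
    {"linear": [0.4, 0, -0.4], "delta_rot": [0, 0, 0]},
    {"linear": [0.8, 0, -0.8], "delta_rot": [0, 0, 0]},
    {"linear": [1.2, 0, -1.2], "delta_rot": [0, 0, 0]},
    {"linear": [1.6, 0, -1.7], "delta_rot": [0, 0, 0]},
    {"linear": [2.0, 0, -2.2], "delta_rot": [0, 0, 0]},
    {"linear": [2.3, 0, -2.5], "delta_rot": [0, 0, 0]},
    {"linear": [2.4, 0, -2.6], "delta_rot": [0, 0, 0]},
    {"linear": [2.4, 0, -2.6], "delta_rot": [0, 0, 0]},
    {"linear": [2.4, 0, -2.6], "delta_rot": [0, 0, 0]}
  ]
}}

```text
time: 14.05
tool_pos: [0.5252, -0.1783, 0.0989]
ee_rot: [-180.0, -45.0, -3.9]
ft_force: [-0.3, -0.6, -6.3]
opening: 0.0278
```

Run:
```python
from h import *
to([.40,-.178,.16],[180,-45,-3.9]); o=manip.get_obs();print(o['torque'],o['opening'],o['joint_pos'])
snap('scene','c5');snap('side','s5');snap('wrist','w5')
a=cv2.imread('pics/s5.png')[90:250,170:400];b=cv2.imread('pics/w5.png')[60:384]
cv2.imwrite('pics/c5b.png',np.hstack([cv2.resize(a,(400,278),interpolation=cv2.INTER_CUBIC),cv2.resize(b,(400,278))]))
```

```text
t 14.05 lin cm [ -4.51   0.83 -13.15] rot [ 0.      0.0004 -0.0002] F [-0.3  -0.58 -6.28]
[ 0.07823618  1.26479079 -0.02791509] 0.02783834445861027 [-46.08402381   9.42328811 136.61538868  94.7224068   28.44020845
 -38.01625845]
```

View pics/c5b.png

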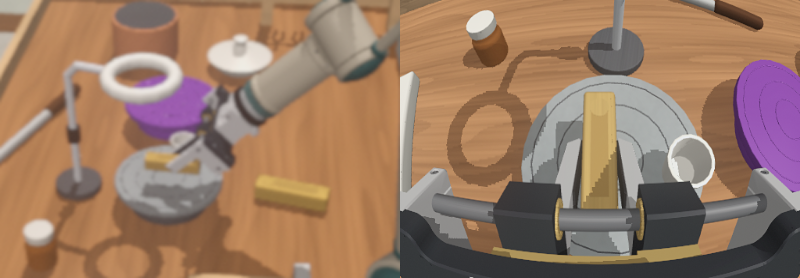

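Lifted level, with the crucible upright. Retract toward the robot and up.

Request:
{"name": "drive_tool", "arguments": {
  "rows": [
    {"linear": [0, 0, -0.6], "delta_rot": [0, 0, 0]},
    {"linear": [-0.2, 0, -1.8], "delta_rot": [0, 0, 0]},
    {"linear": [-0.6, 0.1, -3.3], "delta_rot": [0, 0, 0]},
    {"linear": [-1, 0.2, -5], "delta_rot": [0, 0, 0]},
    {"linear": [-1.3, 0.3, -7], "delta_rot": [0, 0, 0]},
    {"linear": [-1.6, 0.4, -9], "delta_rot": [0, 0, 0]},
    {"linear": [-1.8, 0.5, -10.7], "delta_rot": [0, 0, 0]},
    {"linear": [-2, 0.5, -12], "delta_rot": [0, 0, 0]},
    {"linear": [-2, 0.5, -12.5], "delta_rot": [0, 0, 0]},
    {"linear": [-2, 0.5, -12.5], "delta_rot": [0, 0, 0]}
  ]
}}

```text
time: 15.03
tool_pos: [0.4228, -0.1766, 0.1745]
ee_rot: [179.9, -45.1, -3.8]
ft_force: [-0.0, 0.4, -6.1]
opening: 0.0274
```

Run:
```python
from h import *
o=manip.get_obs();R0=Ro.from_euler('xyz',o['ee_rot'],degrees=True);p=o['tool_pos'];print(p,o['ee_rot'],o['joint_pos'])
for a in range(6,61,6):
    Z=Ro.from_euler('z',a,degrees=True);q=Z.apply(p)
    print(a,q.round(3),(R0.inv().apply(q-p)*100).round(1),(R0.inv()*Z*R0).as_rotvec().round(3))
```

```text
[ 0.42275276 -0.17658227  0.17447326] [179.89820292 -45.13562757  -3.84868008] [-65.80680131  -7.94211748 136.68253633  61.3921898   45.3660359
 -15.05826808]
6 [ 0.439 -0.131  0.174] [ 0.9 -4.6  0.9] [ 0.074  0.    -0.074]
12 [ 0.45  -0.085  0.174] [ 1.5 -9.3  1.5] [ 0.148  0.    -0.148]
18 [ 0.457 -0.037  0.174] [  1.7 -14.1   1.7] [ 0.223  0.    -0.222]
24 [0.458 0.011 0.174] [  1.6 -18.9   1.6] [ 0.297  0.001 -0.295]
30 [0.454 0.058 0.174] [  1.1 -23.7   1.1] [ 0.371  0.001 -0.369]
36 [0.446 0.106 0.174] [  0.3 -28.3   0.2] [ 0.445  0.001 -0.443]
42 [0.432 0.152 0.174] [ -0.9 -32.8  -0.9] [ 0.52   0.001 -0.517]
48 [0.414 0.196 0.174] [ -2.4 -37.1  -2.5] [ 0.594  0.001 -0.591]
54 [0.391 0.238 0.174] [ -4.2 -41.2  -4.3] [ 0.668  0.001 -0.665]
60 [0.364 0.278 0.174] [ -6.3 -44.9  -6.4] [ 0.742  0.001 -0.739]
```

Request:
{"name": "drive_tool", "arguments": {
  "rows": [
    {"linear": [0.3, -1.5, 0.3], "delta_rot": [0.025, 0, -0.025]},
    {"linear": [0.9, -4.6, 0.9], "delta_rot": [0.074, 0, -0.074]},
    {"linear": [1.2, -7.8, 1.2], "delta_rot": [0.125, 0, -0.125]},
    {"linear": [1.6, -11.1, 1.6], "delta_rot": [0.176, 0, -0.176]},
    {"linear": [1.7, -14.1, 1.7], "delta_rot": [0.223, 0, -0.222]},
    {"linear": [1.7, -17.3, 1.7], "delta_rot": [0.272, 0, -0.271]},
    {"linear": [1.5, -20.5, 1.5], "delta_rot": [0.321, 0, -0.32]},
    {"linear": [1.1, -23.7, 1.1], "delta_rot": [0.371, 0, -0.369]},
    {"linear": [0.6, -26.8, 0.6], "delta_rot": [0.42, 0, -0.418]},
    {"linear": [0.3, -28.3, 0.2], "delta_rot": [0.445, 0, -0.443]}
  ]
}}

```text
time: 15.87
tool_pos: [0.4442, 0.1099, 0.1736]
ee_rot: [-179.6, -45.1, 32.3]
ft_force: [-0.1, -0.4, -7.1]
opening: 0.0275
```

Request:
{"name": "drive_tool", "arguments": {
  "rows": [
    {"linear": [0, 0, 0], "delta_rot": [0, 0, 0]},
    {"linear": [0, 0, 0], "delta_rot": [0, 0, 0]}
  ]
}}

```text
time: 16.03
tool_pos: [0.4457, 0.1066, 0.174]
ee_rot: [-179.9, -45.1, 32.1]
ft_force: [0.5, 0.1, -5.6]
opening: 0.0278
```

Run:
```python
from h import *
np.set_printoptions(precision=4,suppress=True)
o=manip.get_obs();print(o['tool_pos'],o['ee_rot'],o['joint_pos'])
m,im,d=snap('wrist','w6')
z=np.load('pics/w6.npz');P=fcloud(z);hsv=cv2.cvtColor(z['im'],cv2.COLOR_RGB2HSV);H,S,V=[hsv[...,i].astype(int) for i in range(3)]
R=Ro.from_euler('xyz',o['ee_rot'],degrees=True)
k=(S>80)&(H>12)&(H<32)&(np.linalg.norm(P-o['tool_pos'],axis=-1)<.075)&(np.mgrid[:384,:512][0]<300)
q=P[k];yw=o['ee_rot'][2];L=Ro.from_euler('z',-yw,degrees=True).apply(q-o['tool_pos'])  # x along approach, y left
print('bar rel',len(q),L.min(0),L.max(0))
t=L[L[:,2]>np.percentile(L[:,2],30)];A=np.c_[t[:,0],t[:,1],np.ones(len(t))];c=np.linalg.lstsq(A,t[:,2],rcond=None)[0];print('plane',c)
print(cv2.minAreaRect((t[:,:2]*1000).astype(np.float32)))
pk=(P[...,2]>.052)&(P[...,2]<.06)&(S<45)&(np.hypot(P[...,0]-.5725,P[...,1]-.2235)<.1)
pp=P[pk];print('pan',len(pp),np.median(pp[:,2]),cv2.minEnclosingCircle(pp[:,:2].astype(np.float32)))
for b in manip.boxes_of('pan','wrist')[:2]: print(b['p'],w(m,b['centre']))
```

```text
[0.4457 0.1066 0.174 ] [-179.8993  -45.0555   32.1152] [-29.656   -7.834  136.6312  61.3072  45.3858 -14.9021]
bar rel 5914 [-0.0494 -0.0271  0.007 ] [0.0441 0.0135 0.0487]
plane [-0.0115 -0.0425  0.0145]
((-3.0757369995117188, -6.5630340576171875), (92.2787094116211, 40.346343994140625), 0.5992242097854614)
pan 8878 0.05665639498211603 ((0.578019917011261, 0.22431127727031708), 0.09505950659513474)
0.92 [0.5667 0.2184 0.0583]
0.27 [0.4341 0.0987 0.1842]
```

View pics/w6.png

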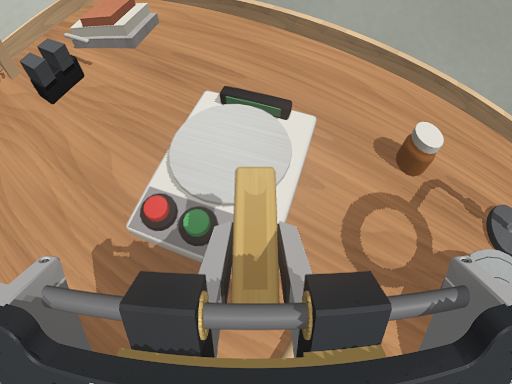

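The bar is held level. The pan shows at ~(231,152), with its left edge at col 169, right edge at 293 and top at row 104. I'll refine the pan centre and plan the descent.

Run:
```python
from h import *
np.set_printoptions(precision=4,suppress=True)
z=np.load('pics/w6.npz')
pts=np.array([fray(z,*p,.056)[:2] for p in[(169,150),(293,150),(232,104),(185,121),(279,121)]])
A=np.c_[2*pts,np.ones(5)];s=np.linalg.lstsq(A,(pts**2).sum(1),rcond=None)[0];print('pan',s[:2],np.sqrt(s[2]+s[:2]@s[:2]))
C=np.array([.573,.2235]);yw=np.radians(32.1);h=np.array([np.cos(yw),np.sin(yw)])
for zz in (.11,.078,.0675): to([*(C+.005*h),zz],[180,-45,32.1])
```

```text
pan [0.5634 0.2181] 0.08065186071178393
t 16.13 lin cm [ 7.8  -3.32 16.95] rot [ 0.0007 -0.0015 -0.0009] F [-0.05  0.41 -5.77]
t 16.13 lin cm [ 5.53 -3.32 19.21] rot [ 0.0007 -0.0015 -0.0009] F [-0.05  0.41 -5.77]
t 16.13 lin cm [ 4.79 -3.32 19.95] rot [ 0.0007 -0.0015 -0.0009] F [-0.05  0.41 -5.77]
```

Request:
{"name": "drive_tool", "arguments": {
  "rows": [
    {"linear": [0.4, -0.2, 0.8], "delta_rot": [0, 0, 0]},
    {"linear": [1.2, -0.6, 2.5], "delta_rot": [0, 0, 0]},
    {"linear": [2.1, -1.0, 4.8], "delta_rot": [0, 0, 0]},
    {"linear": [3.2, -1.5, 7.3], "delta_rot": [0, 0, 0]},
    {"linear": [4.3, -2, 9.8], "delta_rot": [0, 0, 0]},
    {"linear": [5.4, -2.5, 12.3], "delta_rot": [0, 0, 0]},
    {"linear": [6.4, -2.9, 14.5], "delta_rot": [0, 0, 0]},
    {"linear": [7, -3.2, 15.9], "delta_rot": [0, 0, 0]},
    {"linear": [7.15, -3.3, 16.3], "delta_rot": [0, 0, 0]},
    {"linear": [7.15, -3.3, 16.3], "delta_rot": [0, 0, 0]}
  ]
}}

```text
time: 16.97
tool_pos: [0.5699, 0.2213, 0.109]
ee_rot: [-179.9, -45.0, 31.9]
ft_force: [-0.5, 0.1, -7.0]
opening: 0.0277
```

Run:
```python
from h import *
np.set_printoptions(precision=4,suppress=True)
o=manip.get_obs();print(o['tool_pos'],o['ee_rot'],o['joint_pos'])
snap('scene','c7');m,im,d=snap('wrist','w7')
for c in('scene','wrist'):
  mm=manip.camera_model(c)
  for n in('pan','bar'):
    for b in manip.boxes_of(n,c)[:2]: print(c,n,b['p'],w(mm,b['centre']))
a=cv2.imread('pics/c7.png')[120:300,270:470];b=cv2.imread('pics/w7.png')
cv2.imwrite('pics/c7b.png',np.hstack([cv2.resize(a,(400,360),interpolation=cv2.INTER_CUBIC),cv2.resize(b,(400,360))]))
C=np.array([.566,.2195]);yw=np.radians(32.1);h=np.array([np.cos(yw),np.sin(yw)])
for zz in (.078,.0675): to([*(C+.005*h),zz],[180,-45,32.1])
```

```text
[0.5699 0.2213 0.109 ] [-179.8961  -45.0046   31.9013] [  0.9219  11.4685 130.5011  96.435   21.5843 -29.9325]
scene pan 0.84 [0.5875 0.2043 0.057 ]
scene bar 0.82 [ 0.3049 -0.2249  0.0319]
scene bar 0.67 [0.5853 0.2238 0.1217]
wrist pan 0.66 [0.5774 0.2137 0.0614]
wrist bar 0.82 [0.5559 0.2168 0.1227]
t 17.27 lin cm [-2.18 -0.04  2.45] rot [ 0.0015 -0.0023 -0.0014] F [ 0.03 -0.43 -6.27]
t 17.27 lin cm [-2.93 -0.04  3.19] rot [ 0.0015 -0.0023 -0.0014] F [ 0.03 -0.43 -6.27]
```

View pics/c7b.png

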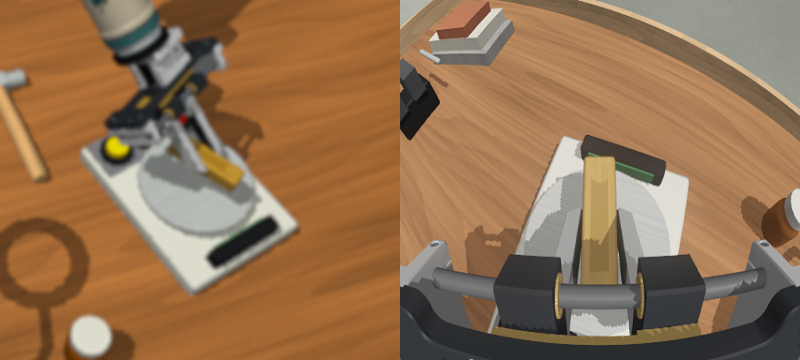

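Run:
```python
from h import *
for c in('scene0','side0'):
    z=np.load(f'pics/{c}.npz');P=cloud(dict(intrinsics=z['K'],R=z['R'],t=z['t']),z['d']);V=z['im'].max(-1)
    q=P[(P[...,2]>.052)&(P[...,2]<.06)&(V>100)&(np.hypot(P[...,0]-.568,P[...,1]-.22)<.1)][:,:2]
    g=[((np.hypot(*(q-[x,y]).T)<.08).sum()-(np.hypot(*(q-[x,y]).T)>.08).sum(),x,y) for x in np.arange(.55,.59,.001) for y in np.arange(.2,.24,.001)]
    b=max(g)[0];G=np.array([i for i in g if i[0]>=b-4]);print(c,len(q),b,G.mean(0))
```

```text
scene0 2177 2123 [2.122e+03 5.665e-01 2.190e-01]
side0 2540 2412 [2.411e+03 5.625e-01 2.240e-01]
```

All pan estimates agree on about (0.565, 0.220). Descending.

Request:
{"name": "drive_tool", "arguments": {
  "rows": [
    {"linear": [-0.3, 0, 0.35], "delta_rot": [0, 0, 0]},
    {"linear": [-0.8, 0, 0.9], "delta_rot": [0, 0, 0]},
    {"linear": [-1.3, 0, 1.5], "delta_rot": [0, 0, 0]},
    {"linear": [-1.8, 0, 2], "delta_rot": [0, 0, 0]},
    {"linear": [-2.1, 0, 2.35], "delta_rot": [0, 0, 0]},
    {"linear": [-2.4, 0, 2.65], "delta_rot": [0, 0, 0]},
    {"linear": [-2.5, 0, 2.75], "delta_rot": [0, 0, 0]},
    {"linear": [-2.5, 0, 2.75], "delta_rot": [0, 0, 0]}
  ]
}}

```text
time: 17.93
tool_pos: [0.5704, 0.222, 0.0731]
ee_rot: [-180.0, -45.1, 32.0]
ft_force: [-0.4, -0.2, -7.2]
opening: 0.028
```

Request:
{"name": "drive_tool", "arguments": {
  "rows": [
    {"linear": [-0.1, 0, 0.1], "delta_rot": [0, 0, 0]},
    {"linear": [-0.2, 0, 0.2], "delta_rot": [0, 0, 0]},
    {"linear": [-0.2, 0, 0.2], "delta_rot": [0, 0, 0]}
  ]
}}

```text
time: 18.18
tool_pos: [0.5706, 0.2226, 0.0705]
ee_rot: [-180.0, -45.1, 32.1]
ft_force: [0.2, -0.7, -5.7]
opening: 0.0278
```

Request:
{"name": "drive_tool", "arguments": {
  "rows": [
    {"linear": [-0.07, 0, 0.07], "delta_rot": [0, 0, 0]},
    {"linear": [-0.07, 0, 0.07], "delta_rot": [0, 0, 0]}
  ]
}}

```text
time: 18.35
tool_pos: [0.5705, 0.2228, 0.0694]
ee_rot: [-180.0, -45.1, 32.1]
ft_force: [0.6, 0.2, -6.7]
opening: 0.0278
```

Request:
{"name": "drive_tool", "arguments": {
  "rows": [
    {"linear": [-0.07, 0, 0.07], "delta_rot": [0, 0, 0]},
    {"linear": [-0.07, 0, 0.07], "delta_rot": [0, 0, 0]}
  ]
}}

```text
time: 18.52
tool_pos: [0.5705, 0.2228, 0.0682]
ee_rot: [-180.0, -45.1, 32.1]
ft_force: [0.3, -0.5, -6.0]
opening: 0.0277
```

Request:
{"name": "drive_tool", "arguments": {
  "rows": [
    {"linear": [-0.07, 0, 0.07], "delta_rot": [0, 0, 0]},
    {"linear": [-0.07, 0, 0.07], "delta_rot": [0, 0, 0]}
  ]
}}

```text
time: 18.68
tool_pos: [0.5704, 0.2228, 0.0672]
ee_rot: [-180.0, -45.1, 32.1]
ft_force: [0.4, 0.9, -5.1]
opening: 0.0276
```

Request:
{"name": "drive_tool", "arguments": {
  "rows": [
    {"linear": [-0.04, 0, 0.04], "delta_rot": [0, 0, 0]},
    {"linear": [-0.04, 0, 0.04], "delta_rot": [0, 0, 0]}
  ]
}}

```text
time: 18.85
tool_pos: [0.5706, 0.2228, 0.0668]
ee_rot: [-180.0, -45.1, 32.1]
ft_force: [0.0, 0.6, -5.8]
opening: 0.0279
```

Request:
{"name": "drive_tool", "arguments": {
  "rows": [
    {"linear": [-0.05, 0, 0.05], "delta_rot": [0, 0, 0]},
    {"linear": [-0.05, 0, 0.05], "delta_rot": [0, 0, 0]}
  ]
}}

```text
time: 19.02
tool_pos: [0.5707, 0.223, 0.0667]
ee_rot: [-180.0, -45.2, 32.1]
ft_force: [-2.6, -1.3, -1.0]
opening: 0.0277
```

Request:
{"name": "drive_tool", "arguments": {
  "rows": [
    {"linear": [-0.05, 0, 0.05], "delta_rot": [0, 0, 0]},
    {"linear": [-0.05, 0, 0.05], "delta_rot": [0, 0, 0]}
  ]
}}

```text
time: 19.18
tool_pos: [0.5709, 0.223, 0.0667]
ee_rot: [-180.0, -45.3, 32.1]
ft_force: [-4.6, -2.2, 2.5]
opening: 0.0276
```

The bar is in contact and the pan carries its weight. Release, let it settle, then retract along the tool axis.

Request:
{"name": "drive_tool", "arguments": {
  "gripper": 0,
  "rows": [
    {"linear": [0, 0, 0], "delta_rot": [0, 0, 0]},
    {"linear": [0, 0, 0], "delta_rot": [0, 0, 0]},
    {"linear": [0, 0, 0], "delta_rot": [0, 0, 0]},
    {"linear": [0, 0, 0], "delta_rot": [0, 0, 0]},
    {"linear": [0, 0, 0], "delta_rot": [0, 0, 0]},
    {"linear": [0, 0, 0], "delta_rot": [0, 0, 0]}
  ]
}}

```text
time: 19.68
tool_pos: [0.5708, 0.223, 0.0656]
ee_rot: [-180.0, -45.1, 32.1]
ft_force: [0.8, -0.4, -0.1]
opening: 0.0471
```

Request:
{"name": "drive_tool", "arguments": {
  "rows": [
    {"linear": [0.1, 0, -0.4], "delta_rot": [0, 0, 0]},
    {"linear": [0.2, 0, -1.2], "delta_rot": [0, 0, 0]},
    {"linear": [0.3, 0, -2.5], "delta_rot": [0, 0, 0]},
    {"linear": [0.4, 0, -4.5], "delta_rot": [0, 0, 0]},
    {"linear": [0.5, 0, -7], "delta_rot": [0, 0, 0]},
    {"linear": [0.5, 0, -9.5], "delta_rot": [0, 0, 0]},
    {"linear": [0.5, 0, -12], "delta_rot": [0, 0, 0]},
    {"linear": [0.5, 0, -14], "delta_rot": [0, 0, 0]},
    {"linear": [0.5, 0, -15], "delta_rot": [0, 0, 0]},
    {"linear": [0.5, 0, -15], "delta_rot": [0, 0, 0]}
  ]
}}

```text
time: 20.52
tool_pos: [0.4832, 0.1677, 0.1767]
ee_rot: [179.8, -45.3, 32.2]
ft_force: [-0.4, 0.2, 0.4]
opening: 0.0466
```

Run:
```python
from h import *
np.set_printoptions(precision=4,suppress=True)
o=manip.get_obs();print(o['time'],o['ft_force'])
m,im,d=snap('wrist','w8');snap('scene','c8')
z=np.load('pics/w8.npz');P=fcloud(z);hsv=cv2.cvtColor(z['im'],cv2.COLOR_RGB2HSV);H,S,V=[hsv[...,i].astype(int) for i in range(3)]
k=(P[...,2]>.074)&(P[...,2]<.087)&(S>80)&(H>12)&(H<32)&(np.hypot(P[...,0]-.566,P[...,1]-.22)<.09)
q=P[k];print(len(q),np.median(q,0),cv2.minAreaRect((q[:,:2]*1000).astype(np.float32)))
A=np.c_[q[:,:2],np.ones(len(q))];print(np.linalg.lstsq(A,q[:,2],rcond=None)[0][:2])
for n in('crucible','jar','hammer'):
  for b in manip.boxes_of(n,'scene')[:1]: print(n,b['p'],w(manip.camera_model('scene'),b['centre']))
a=cv2.imread('pics/c8.png')[120:330,120:450];b=cv2.imread('pics/w8.png')
cv2.imwrite('pics/c8b.png',np.hstack([cv2.resize(a,(420,300)),cv2.resize(b,(380,300))]))
```

```text
20.5167 [-0.4445  0.1612  0.404 ]
1906 [0.5604 0.2157 0.0807] ((566.243896484375, 219.1654815673828), (99.30888366699219, 26.888927459716797), 32.03555679321289)
[0.0021 0.0141]
crucible 0.84 [ 0.5098 -0.266   0.0708]
jar 0.83 [ 0.7372 -0.0165  0.0756]
hammer 0.93 [0.3426 0.0159 0.024 ]
```

View pics/c8b.png

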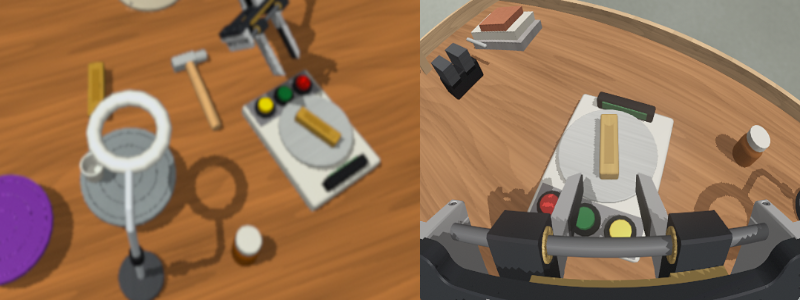

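The bar lies flat and centred on the pan, the keys are up, the crucible is upright, and the jar and hammer are where they were. The gripper is clear, so I'm handing in.

```bash
python3 -c "
from plant import manip
print(manip.hand_in())"
```

```text
the job is handed in; nothing more can be done
None
```

The bar is on the pan and the job is handed in after about 20.5 s on the robot's clock; hand-in gives no verdict.

**What I did:**
- **Keys:** I pressed the green key, then the yellow key, each down to its stop at about 12 N and 10 N, and released each before moving on. The red key was not touched.
- **Bar:** I gripped it at a 45° slant from below the ring lamp. My first approach ran joint 6 to its limit, so I backed off and turned the jaws half a turn before going in. I then lifted the bar level, set it down until the pan took its weight, and let go.

**Last checks:**
- **Bar position:** its centre measured (0.566, 0.219) against a pan centre of about (0.565, 0.220). The top tilts by about 0.014 rad and the tool force is back near zero.
- **Everything else:** the keys look up in the last picture and the crucible is upright on the turntable. The jar, hammer and crucible are within about 5 mm of where they started.
- **Disagreement:** my first rough fits put the pan centre about 8 mm further out, up to about 13 mm with the wrist-camera fit. I used the refined fit, and the gap is inside the 25 mm allowance.

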